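# Right the fallen reagent bottle under the over-shelf

## Robot

A 6-joint arm with a two-finger parallel gripper is mounted at the origin on the work surface. World frame = base frame: x ahead of the robot, y to its left, z up, the work surface at z = 0. Lengths are in mm, angles in rad, forces in N, time in s.
With the tool pointing down it reaches from about 275 to 1000 mm from the base axis. Payload 8.4 kg.
Tool frame: the origin (TCP) lies midway between the tips of the shut fingers; the grasp point (between the pads) lies 19 mm behind it; z points along the fingers, y is the line along which they close (so a half turn about z gives the same grasp; the last joint's range is limited). The gripper opens to 85 mm and grips with 20 to 120 N. Pads are 22 mm wide; open, the fingers measure 114 mm over their backs; the gripper's body (76 mm by 85 mm) begins 54 mm behind the grasp point. The pads swing forward as they close: fully open they stand 13 mm farther back than shut.
Start: joints at [-1.231, 0.353, 1.633, -0, 1.155, -0.002], TCP at [209.488, -588.848, 231.281] pointing down, gripper open.
Joint ranges: [-2.63, 2.63], [-0.92, 2.1], [0.06, 2.66], [-1.3, 4.44], [0, 2.69], [-3.02, 3.02]. Speed limits (rad/s): [2.22, 2.22, 2.79, 3.14, 3.14, 3.14].

## Interface

Orientations are given as [roll, pitch, yaw] about the fixed x, y, z axes, in that order (R = Rz(yaw) Ry(pitch) Rx(roll)).
In Python, from rig import telemetry, optics, r gives the robot as it stands.
- The arm moves only by the tool play_rows, never from a script. Its arguments are lists of equal length, an entry for each row: "dp": the shift along the tool's x, y, z in units of 40 mm (1.0 is 40 mm), a list of three; "rot": the turn, a rotation vector about the tool's x, y, z in units of 6 degrees (1.0 is 6 degrees), a list of three. In form: {"dp": [[tx, ty, tz], ...], "rot": [[ax, ay, az], ...]}. A call has 1 to 5 rows; each row is the pose to reach, as a shift and turn from the pose commanded when the call began, along the tool's axes at that moment; what a row does not reach only later rows make up. A row lasts 1/12 s, in which the tool goes at most 41.7 mm and 7.16 degrees, less where a joint would pass 70% of its speed; a pose out of reach is approached as far as the arm can. A call with a gripper value outside its range is refused whole. "fingers" is the opening, from 0 (shut) to 1 (fully open), set as the call begins (left out, the last holds). The fingers move at their own pace and stop on an object; "grip_force" is the grip in N (left out, the last holds). Time passes only in rows, so rows that repeat a pose let the fingers close. It gives the time, the measured TCP pose, the force, the opening and the grip force at its end, in the units of the state.
- telemetry.sense(): the state, without advancing time (a new reading comes with each control period).
- optics.grab_frame(name): name is "side" or "top"; returns a dict with "color" (420x560x3 uint8, red, green, blue), "mtx" (3x3 intrinsics, pixels), "R" (3x3) and "t" (3): a world point X has camera coordinates R X + t. Camera axes: x right, y down, z forward; pixel columns grow to the right and rows downward; lengths in mm; the calibration is good to about 2 mm. A picture is of the moment at which its call begins. There is no depth.
- r.sign_off(): hands the job in; it is judged then, once.
The state is a dict: "clock": time; "qpos": joint angles; "qvel": joint speeds; "joint_efforts": joint torques, N m; "eef_pos": TCP position; "tcp_rot": TCP orientation; "contact_force": force on the tool from outside, world axes, zero at the start; "wrist_torque": the same for the moment, N m; "opening": opening from 0.0 (shut) to 1.0 (fully open); "grasp_force": force on a finger pad.
Only numpy, scipy, OpenCV 4.12 (cv2) and the standard library are available. Lean on these libraries where they do the work, as an engineer would, in place of code of your own. Each camera call takes 0.05 s, during which the arm holds its last target. There are 200 camera calls.

## Task

One reagent bottle has been knocked over on the clean bench. Pick it up, stand it upright on the deck in the empty place of the row under the wire over-shelf, pushed back against the stop rail like its neighbours, and let go. It is glass: handle it and set it down gently, don't knock the shelf, and leave everything else where it is.

Things in the scene. Friction and masses are not known exactly. Their poses are not given: they have to be found in the camera images.
- fallen: amber glass reagent bottle, about 240 g (varies), lying on its side, cap towards the robot's left (+y), up to 45 degrees turned towards the robot; it can roll. Body 54 mm diameter from 0 to 75 mm, shoulder to 86 mm, black screw cap 38 mm diameter from 86 to 108 mm. Origin: centre of its underside; z axis from base towards cap (upright: z up, origin on the deck)
- rack: fixed stainless wire over-shelf, 420 mm wide (its y), 150 mm deep. Origin on the deck in the middle of the row's empty place; x away from the robot, square to the stop rail; y along the row; z up. Wire shelf 220 to 232 mm above the deck, from x = -40 to 110 mm, over the row: the tool must come in leaning back towards the robot. 10 mm legs at y = -205 and 205, x = -35 and 105 mm
- stop_rail (a point): middle of the front face of the stop rail, a round 10 mm bar along the rack's y with its axis 50 mm above the deck; 27 mm behind the rack's origin, so the 54 mm bottle touching the rail has its axis at the rack's origin. The bottle's neighbours stand at about 115 mm either side of the empty place
- bottle: an identical reagent bottle standing upright in the row on one side of the empty place; origin at the centre of its underside, z up; loose, to be left alone
- jar: a glass culture jar with white lid, 67 mm diameter, 96 mm high, standing in the row on the other side of the empty place; origin at the centre of its underside, z up; loose, to be left alone
- well_plate: a clear 24-well plate lying on the deck, 127 x 85 x 20 mm, origin at the centre of its underside; loose, to be left alone
- dish: a covered glass Petri dish lying on the deck, 94 mm diameter, 16 mm high, origin at the centre of its underside; loose, to be left alone
- forceps: steel forceps lying on the deck, 143 mm long (along their x), 20 mm wide, 8 mm high, origin at the underside near the middle; loose, to be left alone
- scalpel: a steel scalpel lying on the deck, 150 mm long (along its x), 8 mm wide, 5 mm high, origin at the underside near the middle; loose, to be left alone
Things that resemble listed ones, but are neither listed nor needed, are in the scene too. Leave any blue, green or red look-alike of the fallen alone.

How it is judged (in metres and radians):
At the end, for the whole second after the job is handed in: The fallen bottle stands upright (within about 3 degrees) and at rest with its base on the deck, in the empty place of the row (within 35 mm of its middle along the rail), against the stop rail (gap at most 4 mm), released; the two neighbours still stand (angle between each of fallen, bottle, jar's own z axis and vertical below 0.06 rad and height (world z) of fallen between -0.004 and 0.004 m and x of fallen in the frame of rack between -0.004 and 0.004 m and y of fallen in the frame of rack between -0.035 and 0.035 m and linear speed of fallen below 0.01 m/s); the robot touches nothing.
It fails at once if a neighbour in the row is shifted by more than 12 mm or tipped (distance of any of bottle, jar from where it was at the start of the episode above 0.012 m or angle between any of bottle, jar's own z axis and vertical above 0.2 rad).
It fails at once if the well plate, dish, forceps or scalpel is shifted by more than 20 mm (distance of any of well_plate, dish, forceps, scalpel from where it was at the start of the episode above 0.02 m).
It fails at once if the glass bottle strikes or is pressed on the deck, the shelf or a neighbour with more than 60 N (contact force between fallen and table_c0 above 60 N or contact force between fallen and rack above 60 N or contact force between fallen and bottle above 60 N or contact force between fallen and jar above 60 N).
It fails at once if the robot knocks the shelf with more than 20 N (contact force between any of the arm, the fingers and rack above 20 N).
It also fails if it takes over 53 s, if anything falls off the work surface, if the arm or the gripper's body presses on something with over 40 N, if the wrist force passes 120 N, or if a joint passes its speed limit or range.

## Working session

There is one attempt and no reset: what is moved stays moved. The work goes in short steps, Python scripts to look and compute and a tool call to move; the robot and the scene stay as the last step left them, time stands still between calls to the robot, and variables do not carry over. Pictures are saved under pics/ and viewed, at most 10 in all, crops included, and the job is handed in when it is done.

Besides the shell and the picture viewer there is one more tool, called after "Call:" as name(argument=value, ...) on one line, values as JSON. play_rows: Moves the arm, as the interface text tells. Its arguments: {"type":"object","properties":{"dp":{"type":"array"},"rot":{"type":"array"},"fingers":{"type":"number"},"grip_force":{"type":"number"}},"required":["dp","rot"]}

```bash
mkdir -p pics; ls; python3 - <<'E'
from rig import telemetry, optics, r
import cv2,numpy as np
for n in("side","top"):
    f=optics.grab_frame(n); cv2.imwrite(f"pics/{n}0.png",f["color"][:,:,::-1])
    print(n,f["mtx"].tolist(),np.round(f["R"],4).tolist(),f["t"], -f["R"].T@f["t"])
print(telemetry.sense())
E
```

```text
pics
side [[386.76502882145195, 0.0, 277.09143960781694], [0.0, 386.76502882145195, 207.08862708818108], [0.0, 0.0, 1.0]] [[-0.9066, -0.4219, -0.0099], [-0.2679, 0.5934, -0.759], [0.3261, -0.6854, -0.651]] [499.66456522 204.2878274  660.59778691] [292.30976037 542.38677656 590.05018333]
top [[388.42053125455584, 0.0, 277.0612879944429], [0.0, 388.42053125455584, 209.46951967731766], [0.0, 0.0, 1.0]] [[-0.1976, -0.9803, -0.0066], [-0.9582, 0.1946, -0.2097], [0.2068, -0.0351, -0.9778]] [ 97.52529992 522.15734193 813.04034979] [351.47310425  22.51876872 905.0710725 ]
{'clock': 0.1, 'qpos': array([-1.23140680e+00,  3.53586947e-01,  1.63407123e+00, -1.07666797e-05,
        1.15516298e+00, -2.40135439e-03]), 'qvel': array([-0.00024041, -0.00265101, -0.00210096,  0.00145464, -0.00013561,
        0.00097319]), 'joint_efforts': array([-5.32456743e-04, -6.06352329e+01, -3.42816675e+01, -4.90825983e-05,
        3.81749807e-03,  1.78701436e-05]), 'eef_pos': array([ 209.33981876, -588.45082521,  230.62680173]), 'tcp_rot': array([-3.14036413e+00,  6.89456536e-06,  3.41795237e-01]), 'contact_force': array([ 0.74338458, -0.8265352 ,  0.59002463]), 'wrist_torque': array([-0.00219041,  0.03217504,  0.00067935]), 'grasp_force': 0.0, 'opening': 1.0020487452259759}
```

View pics/side0.png

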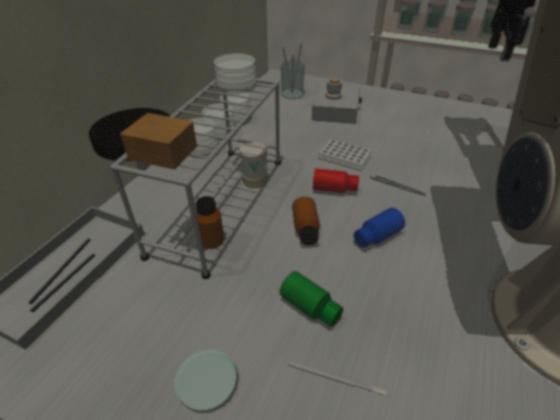

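View pics/top0.png

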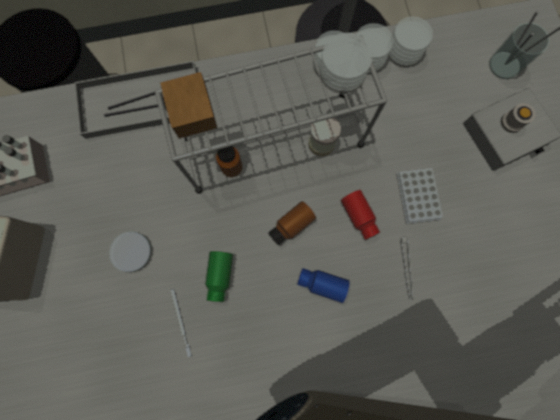

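The amber candidates are the lying bottle (top 293,222; side 306,218) and the standing neighbour (top 229,160; side 208,223). The red, blue and green bottles are look-alikes. The lying amber one with the black cap towards +y fits the description. I'll confirm it in an enlarged crop.

```bash
python3 - <<'E'
import cv2,numpy as np
a=cv2.imread("pics/top0.png")[80:260,150:400]; b=cv2.imread("pics/side0.png")[100:290,100:350]
for n,i in(("t",a),("s",b)):
    i=cv2.resize(i,None,fx=3.1,fy=3.1,interpolation=cv2.INTER_CUBIC)
    cv2.imwrite(f"pics/{n}c.png",np.clip(i*1.6,0,255))
E
```

```text
[ WARN:0@0.064] global loadsave.cpp:1063 imwrite_ Unsupported depth image for selected encoder is fallbacked to CV_8U.
```

View pics/tc.png

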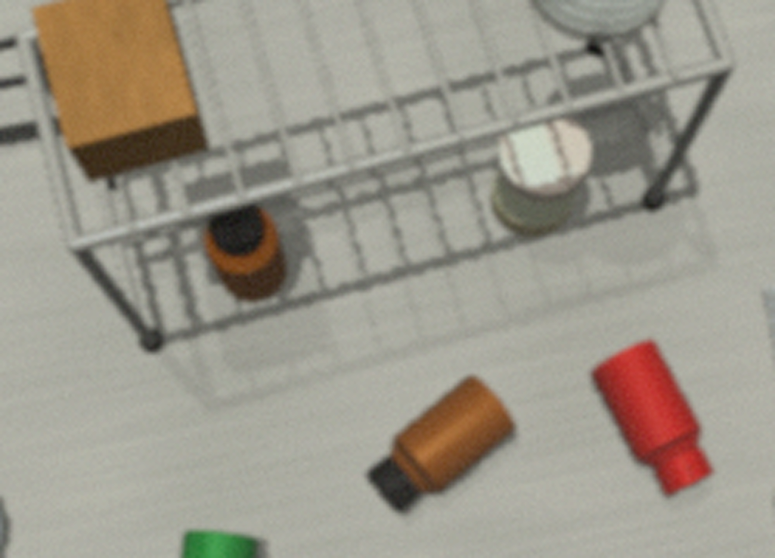

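View pics/sc.png

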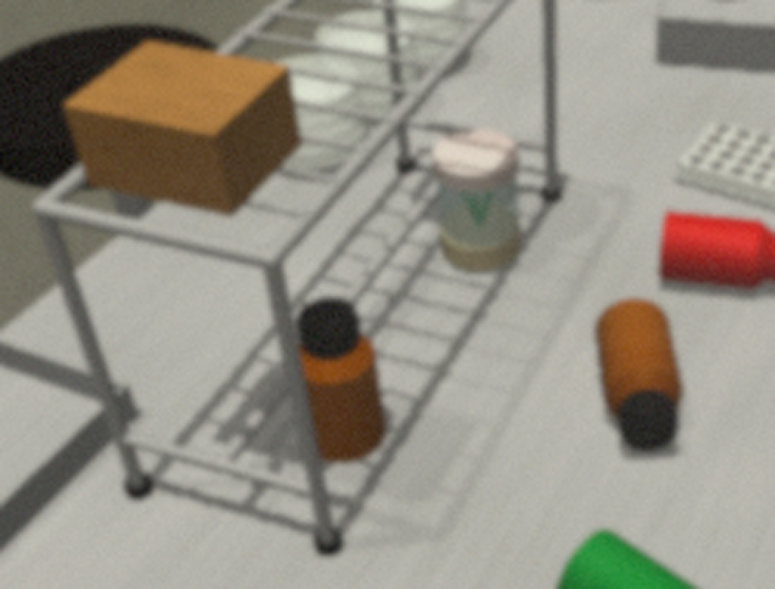

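The crops confirm it. The fallen bottle is the amber one at top (292,222), with its cap at (277,236) towards +y. The front feet of the rack are at top (198,190) and (361,145). In the side view the feet are at (206,274), (278,161), (144,256) and (230,153).

```bash
cat > h.py <<'E'
from rig import telemetry, optics, r
import cv2,numpy as np
def ray(f,p,z):
    d=f["R"].T@np.linalg.solve(f["mtx"],[p[0],p[1],1.]); c=-f["R"].T@f["t"]
    return c+d*(z-c[2])/d[2]
def proj(f,X):
    q=f["mtx"]@(f["R"]@np.asarray(X,float)+f["t"]); return q[:2]/q[2]
def tri(f,p,g,q):
    P=[x["mtx"]@np.c_[x["R"],x["t"]] for x in(f,g)]
    X=cv2.triangulatePoints(P[0],P[1],np.float64(p).reshape(2,1),np.float64(q).reshape(2,1)).ravel(); return X[:3]/X[3]
def amber(f):
    h=cv2.cvtColor(f["color"],cv2.COLOR_RGB2HSV)
    m=cv2.inRange(h,(5,120,40),(18,255,255)); return cv2.morphologyEx(m,cv2.MORPH_OPEN,np.ones((3,3),np.uint8))
E
python3 - <<'E'
from h import *
np.set_printoptions(precision=1,suppress=True)
T=optics.grab_frame("top");S=optics.grab_frame("side")
for n,f in(("top",T),("side",S)):
    k,l,st,c=cv2.connectedComponentsWithStats(amber(f))
    for i in range(1,k):
        if st[i,4]>60: print(n,st[i],c[i], ray(f,c[i],27))
A=[ray(T,p,5) for p in((198.4,190.3),(360.6,144.8))]; print("feet top",A)
B=[ray(S,p,5) for p in((206.1,274.5),(277.7,161.3),(144.5,256.1),(230.3,153.2))]; print("feet side",*B)
print("shelf top",[ray(T,p,228) for p in((175.8,158.4),(384.8,101))],"side",ray(S,(188.7,184.5),228))
print("bottle base front", ray(S,(100+345/3.1,100+458/3.1),0), "jar front",ray(S,(100+480/3.1,100+268/3.1),0), ray(T,(150+262/3.1,80+298/3.1),0),ray(T,(150+530/3.1,80+233/3.1),0))
def mid(f,a,b,o): return ray(f,[o[0]+(a[0]+b[0])/6.2,o[1]+(a[1]+b[1])/6.2],27)
to=(150,80)
print("base end",mid(T,(472,378),(513,425),to)," cap end",mid(T,(369,477),(405,510),to))
k,l,st,c=cv2.connectedComponentsWithStats(amber(T))
for i in range(1,k):
    if abs(c[i][0]-295)<20 and abs(c[i][1]-220)<20 and st[i,4]>60:
        pts=np.argwhere(l==i)[:,::-1]
        P=np.float32([ray(T,p,27)[:2] for p in pts]); print(cv2.minAreaRect(P), cv2.boxPoints(cv2.minAreaRect(P)))
E
```

```text
top [ 162   73   51   55 2001] [186.6 100.4] [851.  155.3  27. ]
top [217 151  23  18 205] [229.5 161.9] [673.  79.  27.]
top [277 203  38  35 763] [295.2 220.3] [503.9 -44.7  27. ]
side [ 120  113   72   54 2713] [155.5 138.4] [1015.  -179.7   27. ]
side [293 197  26  35 651] [304.7 213.1] [510.4 -56.9  27. ]
side [197 209  26  39 705] [210.4 228.9] [672.4  71.3  27. ]
feet top [array([625.5, 165.8,   5. ]), array([ 660.2, -242.8,    5. ])]
feet side [626.  164.7   5. ] [ 663.8 -246.1    5. ] [766.5 176.2   5. ] [ 801.  -228.7    5. ]
shelf top [array([625.8, 161.6, 228. ]), array([ 659.9, -243.1,  228. ])] side [621.1 168.8 228. ]
bottle base front [658.2  96.3   0. ] jar front [ 672.  -127.8    0. ] [644.7  75.    0. ] [ 655.1 -142.5    0. ]
base end [522.5 -81.   27. ]  cap end [470.4   9.6  27. ]
((503.9576416015625, -44.696102142333984), (48.6776123046875, 87.6539535522461), 27.665081024169922) [[462.1 -17.2]
 [502.8 -94.8]
 [545.9 -72.2]
 [505.2   5.4]]
```

```bash
cat >> h.py <<'E'
from scipy.spatial.transform import Rotation as Ro
np.set_printoptions(precision=3,suppress=True)
c=np.array([-.48,.877,0]); Z=np.array([0,0,1.]); n=np.array([.877,.48,0])
def frame(a,y): a=a/np.linalg.norm(a); y=y-a*(a@y); y/=np.linalg.norm(y); return np.c_[np.cross(y,a),y,a]
xd=np.array([.9964,.0847,0]); yd=np.array([-.0847,.9964,0]); O=np.array([679,-36,0.])
def to(pos,Rt):
    s=telemetry.sense(); R=Ro.from_euler('xyz',s["tcp_rot"]).as_matrix()
    print("now",s["eef_pos"],"q",s["qpos"],"t",round(s["clock"],2),"F",s["contact_force"])
    d=R.T@(np.asarray(pos)-s["eef_pos"]); w=Ro.from_matrix(R.T@Rt).as_rotvec()
    print("dp",d/40,"rot",np.degrees(w)/6,"| mm",np.linalg.norm(d),"deg",np.degrees(np.linalg.norm(w)))
    open("log.txt","a").write(repr([s["qpos"].tolist(),s["eef_pos"].tolist(),s["tcp_rot"].tolist()])+"\n")
aG=-.5*c-.866*Z; RG=frame(aG,n); g=np.array([503.3,-45.2,31]); PG=g+19*aG
E
python3 -c "
from h import *
to(PG-130*aG,RG)
print(RG)"
```

```text
now [ 209.393 -588.59   230.828] q [-1.231  0.353  1.634 -0.     1.155 -0.002] t 0.2 F [ 0.143 -0.171 -0.234]
dp [ 11.256 -11.704   2.602] rot [ -4.319  -3.683 -16.097] | mm 657.8185434048833 deg 102.41049685741889
[[-0.416  0.877  0.24 ]
 [ 0.76   0.48  -0.439]
 [-0.5    0.    -0.866]]
```

Call:
play_rows(dp=[[0.9,-0.9,0],[1.8,-1.8,0],[2.6,-2.7,0],[3.4,-3.5,0],[4.2,-4.3,0]], rot=[[0,0,-1],[0,0,-2],[0,0,-3],[0,0,-4],[0,0,-5]], fingers=1.0)

```text
clock: 0.62
eef_pos: [296.6, -397.7, 231.1]
tcp_rot: [-3.141, -0.0, 0.87]
contact_force: [1.2, -0.2, 0.5]
opening: 0.999
grasp_force: 0.0
```

```bash
python3 -c "
from h import *
to(PG-130*aG,RG)"
```

```text
now [ 296.627 -397.717  231.105] q [-0.933  0.152  1.903  0.     1.087 -0.232] t 0.62 F [ 1.203 -0.205  0.475]
dp [10.567 -3.028  2.602] rot [ -3.001  -4.38  -11.199] | mm 451.8599961654959 deg 74.36360317776665
```

Call:
play_rows(dp=[[0.9,-0.2,0],[1.8,-0.5,0],[2.7,-0.7,0],[3.6,-1.0,0],[4.5,-1.2,0]], rot=[[0,0,-1],[0,0,-2],[0,0,-3],[0,0,-4],[0,0,-5]])

```text
clock: 1.03
eef_pos: [376.6, -229.4, 231.3]
tcp_rot: [-3.141, -0.0, 1.394]
contact_force: [1.6, -0.2, 0.2]
opening: 0.997
grasp_force: 0.0
```

```bash
python3 -c "
from h import *
to(PG-130*aG,RG)"
```

```text
now [ 376.581 -229.447  231.302] q [-0.551  0.061  2.007  0.     1.074 -0.374] t 1.03 F [ 1.64  -0.186  0.241]
dp [6.172 1.439 2.605] rot [-1.694 -4.806 -6.32 ] | mm 274.0809055813779 deg 48.71275634163401
```

Call:
play_rows(dp=[[0.9,0.2,0],[1.8,0.4,0.2],[2.7,0.6,0.4],[3.6,0.8,0.6],[4.3,1.0,0.8]], rot=[[-0.2,-0.6,-0.8],[-0.4,-1.2,-1.6],[-0.6,-1.9,-2.5],[-0.8,-2.5,-3.3],[-1.0,-3.0,-4.0]])

```text
clock: 1.45
eef_pos: [448.2, -67.4, 199.9]
tcp_rot: [3.101, 0.33, 1.809]
contact_force: [1.2, -1.3, -0.3]
opening: 0.997
grasp_force: 0.0
```

```bash
python3 -c "
from h import *
to(PG-130*aG,RG)"
```

```text
now [448.155 -67.432 199.89 ] q [ 0.087  0.076  2.119 -0.414  0.895  0.094] t 1.45 F [ 1.245 -1.339 -0.305]
dp [2.06  1.06  1.262] rot [-0.652 -1.792 -2.322] | mm 105.52106009116793 deg 18.02732334191554
```

Call:
play_rows(dp=[[0.5,0.2,0.3],[1.0,0.4,0.6],[1.4,0.7,0.9],[1.6,0.8,1.1],[1.6,0.8,1.1]], rot=[[-0.2,-0.5,-0.6],[-0.3,-1.0,-1.2],[-0.5,-1.4,-1.8],[-0.5,-1.4,-1.8],[-0.5,-1.4,-1.8]])

```text
clock: 1.87
eef_pos: [468.3, -14.5, 136.2]
tcp_rot: [3.134, 0.478, 2.011]
contact_force: [-0.4, -0.5, 0.2]
opening: 1.0
grasp_force: 0.0
```

```bash
python3 - <<'E'
from h import *
to(PG-130*aG,RG)
L=[eval(l) for l in open("log.txt")]
# planar fit using q4=0 poses and general model: DH-free: p = Rz(q1)[base + Ry(q2)(l1 + Ry(q3)(l2 + Rx(q4)Ry(q5) l3))]
from scipy.optimize import least_squares
def fk(q,k):
    Ry=lambda t:Ro.from_euler('y',t).as_matrix()
    w=np.array([k[4],0,k[5]])
    v=np.array([0,0,k[6]])
    a=Ro.from_euler('z',q[3]).as_matrix()@Ry(q[4])@v
    return Ro.from_euler('z',q[0]).as_matrix()@(np.array([k[0],0,k[1]])+Ry(q[1])@(np.array([k[2],0,k[3]])+Ry(q[2])@(w+a)))
f=lambda k:np.concatenate([fk(q,k)-p for q,p,_ in L]+[0.01*(k-k0)])
k0=np.array([0,350,0,400,0,400,250.])
s=least_squares(f,k0); print(s.x, s.cost); print(s.fun[:-7])
Ry=lambda t:Ro.from_euler('y',t).as_matrix()
for q,p,e in L[-2:]:
    a=Ro.from_euler('z',q[0]).as_matrix()@Ry(q[1]+q[2])@Ro.from_euler('z',q[3]).as_matrix()@Ry(q[4])@Z
    print(a,Ro.from_euler('xyz',e).as_matrix()[:,2])
E
```

```text
now [468.26  -14.493 136.237] q [ 0.304  0.232  2.175 -0.697  0.787  0.377] t 1.87 F [-0.392 -0.531  0.15 ]
dp [0.386 0.381 0.06 ] rot [-0.204 -0.437 -0.508] | mm 21.8253772581082 deg 4.200834077890295
[  1.658 290.334  -0.189 567.354  58.552 492.862 338.935] 6.051643483527939
[-1.451 -0.394 -0.002 -1.169 -0.942  0.013 -0.67  -1.349  0.005 -0.093
 -0.328 -0.038 -0.028  0.212  0.028]
[ 0.116 -0.305 -0.945] [ 0.116 -0.305 -0.945]
[ 0.203 -0.412 -0.888] [ 0.203 -0.412 -0.888]
```

Call:
play_rows(dp=[[0.2,0.2,0],[0.4,0.4,0.06],[0.4,0.4,0.06],[0.4,0.4,0.06]], rot=[[-0.1,-0.2,-0.3],[-0.2,-0.4,-0.5],[-0.2,-0.4,-0.5],[-0.2,-0.4,-0.5]])

```text
clock: 2.2
eef_pos: [477.7, 2.3, 129.2]
tcp_rot: [3.138, 0.52, 2.065]
contact_force: [0.5, 0.0, 0.4]
opening: 1.0
grasp_force: 0.0
```

```bash
cat >> h.py <<'E'
K=[1.658,290.334,-.189,567.354,58.552,492.862,338.935]
lo=np.array([-2.63,-.92,.06,-1.3,0,-3.02]);hi=np.array([2.63,2.1,2.66,4.44,2.69,3.02])
Rz=lambda t:Ro.from_euler('z',t).as_matrix()
Ry=lambda t:Ro.from_euler('y',t).as_matrix()
def fkR(q):
    B=Rz(q[0])@Ry(q[1]+q[2])@Rz(q[3])@Ry(q[4])
    p=Rz(q[0])@(np.array([K[0],0,K[1]])+Ry(q[1])@(np.array([K[2],0,K[3]])+Ry(q[2])@np.array([K[4],0,K[5]])))+K[6]*B[:,2]
    return p,B@Rz(q[5]+Q6)
Q6=np.pi/2
from scipy.optimize import least_squares
def ik(p,R,q0):
    f=lambda q:np.r_[(fkR(q)[0]-p)/100,(Ro.from_matrix(fkR(q)[1].T@R)).as_rotvec()]
    s=least_squares(f,np.clip(q0,lo+.01,hi-.01),bounds=(lo,hi)); return s.x,s.cost
E
python3 - <<'E'
from h import *
to(PG-130*aG,RG)
s=telemetry.sense();R=Ro.from_euler('xyz',s["tcp_rot"]).as_matrix()
print("q6 off", Ro.from_matrix(fkR(s["qpos"])[1].T@R).as_rotvec())
for th in(60,65,70):
    t=np.radians(th);a=-np.cos(t)*Z+np.sin(t)*xd; RF=frame(a,-yd)
    gF=O-4*xd+np.array([0,0,42]); 
    for back in(0,150):
      for q4,q6 in((0,-1.4),(3.14,1.5),(1.5,0)):
        q,cst=ik(gF+19*a-back*xd,RF,[0,.6,1.8,q4,.6,q6]); 
        if cst<1e-6: print(th,back,q)
E
```

```text
now [477.739   2.348 129.242] q [ 0.362  0.267  2.173 -0.77   0.785  0.448] t 2.2 F [0.515 0.005 0.38 ]
dp [ 0.059 -0.01   0.027] rot [-0.001 -0.032 -0.053] | mm 2.628425283879432 deg 0.36921098620103593
q6 off [ 0.  0. -0.]
60 0 [-0.149  0.769  2.24   2.886  0.918 -1.532]
60 0 [-0.149  0.769  2.24   2.886  0.918 -1.532]
60 0 [-0.149  0.769  2.24   2.886  0.918 -1.532]
60 150 [-0.283  0.836  2.521  2.807  1.25  -1.652]
60 150 [-0.283  0.836  2.521  2.807  1.25  -1.652]
60 150 [-0.283  0.836  2.521  2.807  1.25  -1.652]
65 0 [-0.156  0.832  2.252  2.893  1.078 -1.555]
65 0 [-0.156  0.832  2.252  2.893  1.078 -1.555]
65 0 [-0.156  0.832  2.252  2.893  1.078 -1.555]
65 150 [-0.302  0.937  2.525  2.79   1.434 -1.691]
65 150 [-0.302  0.937  2.525  2.79   1.434 -1.691]
65 150 [-0.302  0.937  2.525  2.79   1.434 -1.691]
70 0 [-0.163  0.899  2.256  2.895  1.235 -1.574]
70 0 [-0.163  0.899  2.256  2.895  1.235 -1.574]
70 0 [-0.163  0.899  2.256  2.895  1.235 -1.574]
70 150 [-0.318  1.038  2.519  2.764  1.606 -1.73 ]
70 150 [-0.318  1.038  2.519  2.764  1.606 -1.73 ]
70 150 [-0.318  1.038  2.519  2.764  1.606 -1.73 ]
```

Call:
play_rows(dp=[[0.06,0,0.7],[0.06,0,1.4],[0.06,0,2.0],[0.06,0,2.5],[0.06,0,2.7]], rot=[[0,0,0],[0,0,0],[0,0,0],[0,0,0],[0,0,0]])

```text
clock: 2.62
eef_pos: [502.2, -44.7, 33.0]
tcp_rot: [3.14, 0.52, 2.064]
contact_force: [-0.3, 0.0, -0.1]
opening: 0.995
grasp_force: 0.0
```

```bash
python3 - <<'E'
from h import *
to(PG,RG)
f=optics.grab_frame("top");i=f["color"][150:300,200:400,::-1];g2=optics.grab_frame("side")["color"][130:280,230:430,::-1]
cv2.imwrite("pics/pre.png",cv2.resize(np.vstack([i,g2]),None,fx=2,fy=2,interpolation=2))
E
```

```text
now [502.215 -44.695  32.956] q [ 0.241  0.481  2.192 -1.043  0.59   0.67 ] t 2.62 F [-0.284  0.009 -0.056]
dp [0.002 0.019 0.529] rot [-0.021 -0.033 -0.067] | mm 21.18735395794122 deg 0.46383495090376603
```

View pics/pre.png

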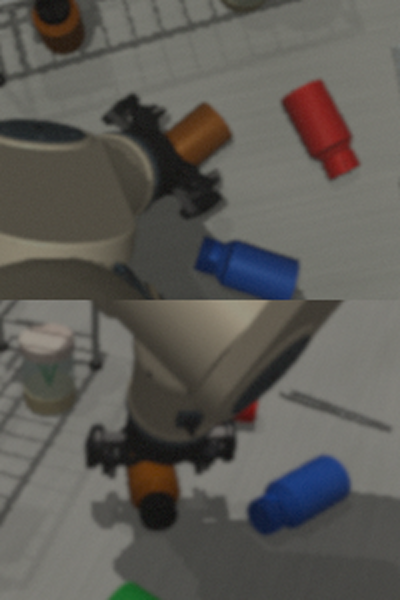

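Both crops show the open fingers straddling the amber body and centred on it: top at about (165,165), side at about (155,485). I'll finish the descent and close.

Call:
play_rows(dp=[[0,0,0.2],[0,0,0.4],[0,0,0.54],[0,0,0.54]], rot=[[0,0,0],[0,0,0],[0,0,0],[0,0,0]])

```text
clock: 3.05
eef_pos: [508.2, -52.3, 15.8]
tcp_rot: [3.137, 0.521, 2.065]
contact_force: [-0.2, -1.4, 0.5]
opening: 0.999
grasp_force: 0.0
```

Call:
play_rows(dp=[[0,0,0],[0,0,0],[0,0,0],[0,0,0],[0,0,0]], rot=[[0,0,0],[0,0,0],[0,0,0],[0,0,0],[0,0,0]], fingers=0.5, grip_force=30)

```text
clock: 3.47
eef_pos: [508.3, -51.7, 16.1]
tcp_rot: [3.137, 0.521, 2.065]
contact_force: [-3.3, 2.7, 6.5]
opening: 0.624
grasp_force: 30.0
```

Call:
play_rows(dp=[[0,0,0],[0,0,0],[0,0,0],[0,0,0],[0,0,0]], rot=[[0,0,0],[0,0,0],[0,0,0],[0,0,0],[0,0,0]], fingers=0.4)

```text
clock: 3.88
eef_pos: [508.3, -51.7, 16.1]
tcp_rot: [3.137, 0.521, 2.065]
contact_force: [-2.7, 1.9, 6.5]
opening: 0.626
grasp_force: 30.0
```

```bash
python3 - <<'E'
from h import *
to(PG,RG)
s=telemetry.sense(); print(s["opening"],s["grasp_force"])
E
```

```text
now [508.28  -51.707  16.081] q [ 0.222  0.521  2.188 -1.11   0.563  0.726] t 3.88 F [-2.656  1.94   6.473]
dp [-0.011 -0.031  0.051] rot [ 0.016 -0.021 -0.05 ] | mm 2.4213782302795224 deg 0.34153894678769
0.6258806892555863 29.977985322475433
```

```bash
cat >> h.py <<'E'
aF=-.5*Z+.866*xd; RF=frame(aF,-yd)
E
python3 - <<'E'
from h import *
s=telemetry.sense(); q0=s["qpos"]
R0=fkR(q0)[0:2][1]; p0=fkR(q0)[0]; g0=p0-19*R0[:,2]
# raise about n: c->z
axis=np.cross(c,Z); RA=Ro.from_rotvec(np.radians(90)*axis).as_matrix()@R0
def chain(way,N=12):
    q=q0.copy(); Rp,gp=R0,g0
    for name,R,gg in way:
        w=Ro.from_matrix(Rp.T@R).as_rotvec(); mx=0
        for k in range(1,N+1):
            Rk=Rp@Ro.from_rotvec(w*k/N).as_matrix(); gk=gp+(gg-gp)*k/N
            qn,cs=ik(gk+19*Rk[:,2],Rk,q); mx=max(mx,np.abs(qn-q).max()); q=qn
            if cs>1e-6: print("FAIL",name,k,q,cs); return
            if k%4==0: print(name,k,q)
        print(name,"deg",np.degrees(np.linalg.norm(w)),"maxstep",mx); Rp,gp=R,gg
pre=O-150*xd+np.array([0,0,90])
up=g0+[-60,20,150]
print("two stage");chain([("lift",R0,up),("raise",RA,up+[0,0,0]),("yaw",RF,np.array([450,-60,180.]))])
print("one");chain([("lift",R0,up),("direct",RF,np.array([450,-60,180.])),("fwd",RF,pre)],20)
E
```

```text
two stage
lift 4 [ 0.248  0.394  2.214 -0.966  0.626  0.58 ]
lift 8 [ 0.276  0.265  2.226 -0.839  0.71   0.448]
lift 12 [ 0.307  0.139  2.224 -0.735  0.815  0.337]
lift deg 0.0 maxstep 0.036973285434777514
raise 4 [-0.054  0.157  2.072  0.003  0.912 -0.552]
raise 8 [-0.306  0.366  1.9    0.371  1.291 -0.98 ]
raise 12 [-0.433  0.646  1.748  0.547  1.679 -1.147]
raise deg 89.97880250370083 maxstep 0.24427746719575505
yaw 4 [-0.657  0.515  2.037  0.889  1.382 -1.046]
yaw 8 [-0.767  0.371  2.382  1.405  1.068 -1.122]
FAIL yaw 12 [-0.459  0.259  2.66   2.489  0.847 -1.406] 0.00026200352344483237
one
lift 4 [ 0.237  0.445  2.205 -1.022  0.598  0.637]
lift 8 [ 0.254  0.368  2.218 -0.939  0.641  0.552]
lift 12 [ 0.271  0.29   2.225 -0.863  0.692  0.473]
lift 16 [ 0.288  0.214  2.227 -0.794  0.75   0.401]
lift 20 [ 0.307  0.139  2.224 -0.735  0.815  0.337]
lift deg 0.0 maxstep 0.02219890945874492
direct 4 [ 0.121  0.053  2.265 -0.482  0.602  0.368]
direct 8 [-0.079  0.001  2.339 -0.021  0.376  0.186]
direct 12 [-0.27   0.003  2.44   1.085  0.271 -0.64 ]
direct 16 [-0.412  0.085  2.557  2.064  0.485 -1.325]
FAIL direct 20 [-0.459  0.259  2.66   2.489  0.847 -1.406] 0.0002620035234447995
```

```bash
python3 - <<'E'
from h import *
s=telemetry.sense();p=s["eef_pos"]
R0=Ro.from_euler('xyz',s["tcp_rot"]).as_matrix()
to(p+[0,0,30],R0);to(p+[-60,20,150],R0)
E
```

```text
now [508.28  -51.707  16.081] q [ 0.222  0.521  2.188 -1.11   0.563  0.726] t 3.88 F [-2.656  1.94   6.473]
dp [-0.373  0.003 -0.65 ] rot [0. 0. 0.] | mm 30.000000000000004 deg 0.0
now [508.28  -51.707  16.081] q [ 0.222  0.521  2.188 -1.11   0.563  0.726] t 3.88 F [-2.656  1.94   6.473]
dp [-0.868 -1.065 -3.831] rot [0. 0. 0.] | mm 162.78820596099706 deg 0.0
```

Call:
play_rows(dp=[[-0.06,0,-0.1],[-0.15,0,-0.25],[-0.25,0,-0.45],[-0.37,0,-0.65],[-0.42,-0.1,-0.95]], rot=[[0,0,0],[0,0,0],[0,0,0],[0,0,0],[0,0,0]], grip_force=40)

```text
clock: 4.3
eef_pos: [502.6, -50.0, 57.1]
tcp_rot: [3.138, 0.52, 2.066]
contact_force: [0.1, 0.4, -1.7]
opening: 0.618
grasp_force: 42.7
```

Call:
play_rows(dp=[[-0.1,-0.2,-0.5],[-0.2,-0.4,-1.2],[-0.3,-0.6,-1.9],[-0.4,-0.8,-2.5],[-0.45,-0.95,-2.9]], rot=[[0,0.3,0],[0,1.0,0],[0,1.8,0],[0,2.6,0],[0,3.4,0]])

```text
clock: 4.72
eef_pos: [450.1, -32.7, 160.9]
tcp_rot: [-3.141, 0.192, 2.066]
contact_force: [-0.0, -1.1, -2.1]
opening: 0.616
grasp_force: 42.8
```

Call:
play_rows(dp=[[0,0,0],[0,0,0],[0,0,0],[0,0,0],[0,0,0]], rot=[[0,0.8,0],[0,1.6,0],[0,2.4,0],[0,3.2,0],[0,4,0]])

```text
clock: 5.13
eef_pos: [451.3, -34.0, 160.3]
tcp_rot: [3.141, -0.226, 2.064]
contact_force: [-0.4, -0.4, -2.9]
opening: 0.616
grasp_force: 42.9
```

```bash
python3 - <<'E'
from h import *
s=telemetry.sense();p=s["eef_pos"]; print(s["opening"],s["grasp_force"])
RA=Ro.from_rotvec(np.radians(90)*n).as_matrix()@RG
to(np.array([440,-20,175]),RA)
E
```

```text
0.6162994864209393 42.85389482975006
now [451.278 -34.015 160.345] q [-0.209  0.255  1.976  0.197  1.066 -0.811] t 5.13 F [-0.43  -0.397 -2.949]
dp [ 0.513 -0.082 -0.258] rot [ 0.049  7.843 -0.057] | mm 23.202635594890147 deg 47.06159914671623
```

Call:
play_rows(dp=[[0.1,0,0],[0.2,0,0],[0.3,0,-0.1],[0.4,0,-0.2],[0.5,-0.1,-0.25]], rot=[[0,0.8,0],[0,1.6,0],[0,2.4,0],[0,3.2,0],[0,4,0]])

```text
clock: 5.55
eef_pos: [440.2, -20.8, 174.5]
tcp_rot: [3.141, -0.644, 2.064]
contact_force: [-0.4, 0.3, -2.1]
opening: 0.62
grasp_force: 42.9
```

Call:
play_rows(dp=[[0,0,0],[0,0,0],[0,0,0],[0,0,0],[0,0,0]], rot=[[0,0.8,0],[0,1.6,0],[0,2.4,0],[0,3.2,0],[0,3.5,0]])

```text
clock: 5.97
eef_pos: [439.4, -21.4, 172.6]
tcp_rot: [-3.137, -1.012, 2.059]
contact_force: [-0.0, -0.9, -2.6]
opening: 0.618
grasp_force: 42.9
```

```bash
python3 - <<'E'
from h import *
s=telemetry.sense();p=s["eef_pos"]; print(s["opening"],s["grasp_force"])
R0=Ro.from_euler('xyz',s["tcp_rot"]).as_matrix()
print("bottle axis",R0@RG.T@c)
Pt=np.array([O[0]-160,O[1]-14,150])+19*aF
to(Pt,RF)
# world yaw in tool frame
w=Ro.from_matrix(RF@R0.T).as_rotvec(); print("world rotvec",np.degrees(w))
q=s["qpos"]
for k in range(1,25):
    Rk=R0@Ro.from_rotvec(R0.T@w*k/24).as_matrix(); q,cs=ik(p+(Pt-p)*k/24,Rk,q)
    if k%4==0: print(k,q,cs)
E
```

```text
0.6179741997174266 42.9482638835907
bottle axis [-0.015  0.032  0.999]
now [439.409 -21.37  172.574] q [-0.45   0.638  1.735  0.524  1.667 -1.146] t 5.97 F [-0.012 -0.899 -2.606]
dp [-1.595  1.796 -1.046] rot [-16.192   0.241   9.718] | mm 104.80369086304349 deg 113.31647721668415
world rotvec [   2.037   -1.278 -113.291]
4 [-0.554  0.592  1.853  0.698  1.524 -1.068] 1.3687613724213624e-30
8 [-0.642  0.541  1.993  0.891  1.361 -1.032] 5.171493279006814e-30
12 [-0.694  0.487  2.154  1.135  1.188 -1.048] 3.907896385796951e-29
16 [-0.687  0.441  2.32   1.484  1.025 -1.136] 3.639694963782471e-25
20 [-0.57   0.419  2.471  2.012  0.917 -1.312] 8.404109052781203e-20
24 [-0.294  0.43   2.562  2.724  0.909 -1.501] 4.256977823524262e-31
```

Call:
play_rows(dp=[[-0.3,0.35,-0.2],[-0.6,0.7,-0.4],[-0.95,1.1,-0.6],[-1.3,1.45,-0.85],[-1.6,1.8,-1.05]], rot=[[-0.7,0.01,0.42],[-1.4,0.02,0.84],[-2.1,0.03,1.26],[-2.8,0.04,1.68],[-3.5,0.05,2.1]])

```text
clock: 6.38
eef_pos: [537.0, -49.1, 141.5]
tcp_rot: [3.127, -1.011, 1.644]
contact_force: [0.9, 0.1, -2.5]
opening: 0.619
grasp_force: 43.0
```

Call:
play_rows(dp=[[0,0,0],[0,0,0],[0,0,0],[0,0,0],[0,0,0]], rot=[[-0.7,0.01,0.42],[-1.4,0.02,0.84],[-2.1,0.03,1.26],[-2.8,0.04,1.68],[-3.5,0.05,2.1]])

```text
clock: 6.8
eef_pos: [535.6, -48.6, 141.9]
tcp_rot: [3.116, -1.021, 1.226]
contact_force: [-0.4, 0.9, -2.8]
opening: 0.615
grasp_force: 43.0
```

Call:
play_rows(dp=[[0,0,0],[0,0,0],[0,0,0],[0,0,0],[0,0,0]], rot=[[-0.7,0.01,0.42],[-1.4,0.02,0.84],[-2.1,0.03,1.26],[-2.8,0.04,1.68],[-3.5,0.05,2.1]])

```text
clock: 7.22
eef_pos: [535.3, -48.8, 141.9]
tcp_rot: [3.113, -1.031, 0.801]
contact_force: [-0.5, -0.0, -1.7]
opening: 0.614
grasp_force: 43.0
```

```bash
python3 - <<'E'
from h import *
to(np.array([O[0]-160,O[1]-14,150])+19*aF,RF)
E
```

```text
now [535.325 -48.76  141.923] q [-0.667  0.492  2.241  1.457  1.027 -1.11 ] t 7.22 F [-0.509 -0.002 -1.672]
dp [-0.028 -0.002  0.022] rot [-5.627  0.095  3.463] | mm 1.4327131435791378 deg 39.64911747678859
```

Call:
play_rows(dp=[[0,0,0],[0,0,0],[0,0,0],[0,0,0],[0,0,0]], rot=[[-0.7,0.01,0.42],[-1.4,0.02,0.84],[-2.1,0.03,1.26],[-2.8,0.04,1.7],[-3.5,0.05,2.15]])

```text
clock: 7.63
eef_pos: [534.9, -49.0, 141.8]
tcp_rot: [3.128, -1.041, 0.357]
contact_force: [0.5, 0.6, -2.1]
opening: 0.62
grasp_force: 43.1
```

Call:
play_rows(dp=[[0,0,0],[0,0,0],[0,0,0],[0,0,0],[0,0,0]], rot=[[-0.6,0.01,0.4],[-1.2,0.02,0.75],[-1.6,0.03,1.0],[-1.6,0.04,1.0],[-1.6,0.05,1.0]])

```text
clock: 8.05
eef_pos: [535.4, -47.0, 141.9]
tcp_rot: [-3.14, -1.048, 0.156]
contact_force: [0.4, -0.0, -2.3]
opening: 0.617
grasp_force: 43.0
```

```bash
python3 - <<'E'
from h import *
to(np.array([O[0]-160,O[1]-14,150])+19*aF,RF)
T=optics.grab_frame("top");S=optics.grab_frame("side")
a=T["color"][110:290,190:390,::-1];b=S["color"][110:290,180:380,::-1]
cv2.imwrite("pics/held.png",cv2.resize(np.hstack([a,b]),None,fx=2,fy=2,interpolation=2))
E
```

```text
now [535.439 -47.003 141.95 ] q [-0.375  0.43   2.548  2.551  0.909 -1.465] t 8.05 F [ 0.387 -0.036 -2.287]
dp [-0.035  0.039  0.012] rot [-0.603 -0.007  0.339] | mm 2.1619703393043825 deg 4.15062032428995
```

View pics/held.png

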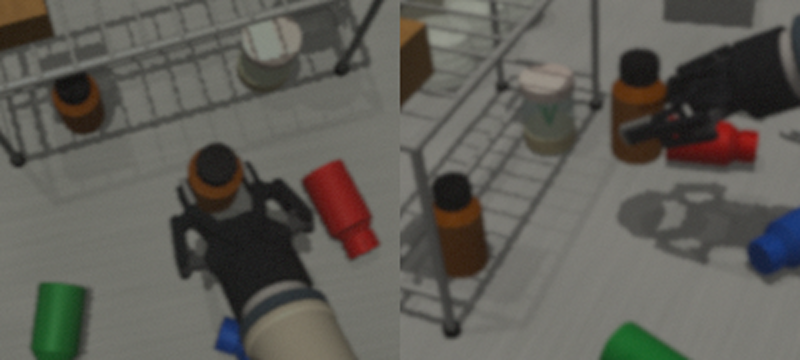

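The bottle hangs upright in the fingers (side ≈ (300,165), top ≈ (298,200)), well clear of the rack. I'll finish the yaw and check the clearances.

Call:
play_rows(dp=[[0,0,0],[0,0,0],[0,0,0],[0,0,0]], rot=[[-0.2,0,0.1],[-0.4,0,0.2],[-0.4,0,0.2],[-0.4,0,0.2]])

```text
clock: 8.48
eef_pos: [535.9, -48.6, 141.7]
tcp_rot: [3.138, -1.048, 0.111]
contact_force: [-0.1, 0.1, -1.0]
opening: 0.615
grasp_force: 43.0
```

```bash
python3 - <<'E'
from h import *
for x in(0,): to(O-110*xd+np.array([0,0,70])+19*aF,RF)
T=optics.grab_frame("top");S=optics.grab_frame("side")
h=cv2.cvtColor(T["color"],cv2.COLOR_RGB2HSV); m=cv2.inRange(h,(172,150,50),(180,255,255))|cv2.inRange(h,(0,190,50),(4,255,255))
P=np.float32([ray(T,p,27)[:2] for p in np.argwhere(m)[:,::-1] if 180<p[1]<250]); print("red",P.min(0),P.max(0),cv2.boxPoints(cv2.minAreaRect(P)))
def body(f,near,thr):
    k,l,st,ce=cv2.connectedComponentsWithStats(amber(f)); i=1+np.argmin(np.linalg.norm(ce[1:]-near,axis=1)); return l==i,st[i],ce[i]
for nm,f in(("top",T),("side",S)):
    gp=telemetry.sense()["eef_pos"]-19*aF; print(nm,"pred base,cap top",proj(f,gp-[0,0,42]),proj(f,gp+[0,0,66]),"shoulder",proj(f,gp+[0,0,38]))
    print(body(f,proj(f,gp),0)[1:])
E
```

```text
now [535.921 -48.594 141.723] q [-0.328  0.431  2.56   2.662  0.913 -1.493] t 8.48 F [-0.063  0.091 -0.96 ]
dp [-1.135  0.015  2.098] rot [-0.182 -0.01   0.124] | mm 95.42563458917391 deg 1.323627392759526
red [ 431.954 -222.472] [ 541.86 -163.46] [[ 429.819 -185.644]
 [ 441.484 -231.218]
 [ 544.316 -204.897]
 [ 532.651 -159.323]]
top pred base,cap top [297.708 205.487] [300.388 192.504] shoulder [299.619 196.227]
(array([285, 190,  27,  25, 295], dtype=int32), array([296.546, 203.271]))
side pred base,cap top [300.862 183.867] [302.604 137.759] shoulder [302.121 150.553]
(array([287, 150,  27,  21, 419], dtype=int32), array([298.482, 159.501]))
```

Call:
play_rows(dp=[[-0.25,0,0.4],[-0.5,0,0.8],[-0.75,0,1.2],[-1.0,0.02,1.65],[-1.14,0.02,2.1]], rot=[[-0.1,0,0.07],[-0.18,0,0.12],[-0.18,0,0.12],[-0.18,0,0.12],[-0.18,0,0.12]])

```text
clock: 9.0
eef_pos: [585.6, -44.3, 58.5]
tcp_rot: [-3.14, -1.047, 0.083]
contact_force: [-0.4, -0.3, -2.5]
opening: 0.618
grasp_force: 43.1
```

Call:
play_rows(dp=[[0,0,0],[0,0,0],[0,0,0]], rot=[[0,0,0],[0,0,0],[0,0,0]])

```text
clock: 9.25
eef_pos: [584.9, -44.2, 60.4]
tcp_rot: [-3.141, -1.048, 0.084]
contact_force: [-0.2, -0.2, -1.9]
opening: 0.617
grasp_force: 43.0
```

```bash
python3 - <<'E'
from h import *
to(O-110*xd+np.array([0,0,70])+19*aF,RF)
for nm,w in(("top",60),("side",60)):
    f=optics.grab_frame(nm); s=telemetry.sense(); R=Ro.from_euler('xyz',s["tcp_rot"]).as_matrix(); gp=s["eef_pos"]-19*R[:,2]
    im=f["color"][:,:,::-1].copy(); pc=proj(f,gp+[0,0,10]).astype(int)
    x0,y0=pc[0]-33,pc[1]-40; k=6
    cr=cv2.resize(im[y0:y0+80,x0:x0+66],None,fx=k,fy=k,interpolation=2); cr=np.clip(cr*1.5,0,255).astype(np.uint8)
    e=gp+4*xd
    th=np.linspace(0,6.28,60)
    for zz,rr in((-42,27),(33,27),(66,19),(44,19)):
        pts=np.array([(proj(f,e+[rr*np.cos(t),rr*np.sin(t),zz])-[x0,y0])*k+k/2 for t in th]).astype(int); cv2.polylines(cr,[pts],True,(255,255,0),1)
    cv2.imwrite(f"pics/m_{nm}.png",cr)
a=cv2.imread("pics/m_top.png");b=cv2.imread("pics/m_side.png");cv2.imwrite("pics/m.png",np.hstack([a,b]))
E
```

```text
now [584.908 -44.17   60.444] q [-0.24   0.713  2.461  2.823  1.078 -1.582] t 9.25 F [-0.24  -0.178 -1.935]
dp [ 0.012 -0.004  0.019] rot [ 0.005 -0.004 -0.006] | mm 0.9185457650292678 deg 0.05305948507082224
```

View pics/m.png

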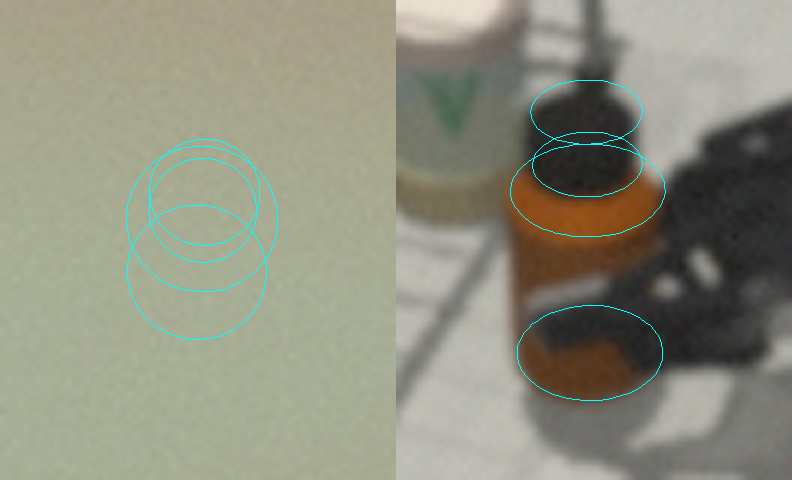

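The top crop is blocked by the wrist, so it tells me nothing. The side crop shows the bottle upright, within about 1 px of the predicted outline (base at 590,400). Inserting now.

Call:
play_rows(dp=[[-0.12,0,0.07],[-0.24,0,0.14],[-0.36,0,0.2],[-0.42,0,0.24],[-0.42,0,0.24]], rot=[[0,0,0],[0,0,0],[0,0,0],[0,0,0],[0,0,0]])

```text
clock: 9.77
eef_pos: [585.1, -44.0, 39.7]
tcp_rot: [-3.141, -1.047, 0.083]
contact_force: [-0.5, -0.3, -1.5]
opening: 0.619
grasp_force: 43.0
```

Call:
play_rows(dp=[[0.2,0,0.35],[0.45,0,0.78],[0.7,0,1.2],[0.9,0,1.56],[1.05,0,1.82]], rot=[[0,0,0],[0,0,0],[0,0,0],[0,0,0],[0,0,0]])

```text
clock: 10.18
eef_pos: [670.6, -36.8, 41.1]
tcp_rot: [3.141, -1.049, 0.085]
contact_force: [1.2, -0.1, -2.6]
opening: 0.617
grasp_force: 43.2
```

Call:
play_rows(dp=[[0.04,0,0.07],[0.08,0,0.14],[0.12,0,0.2],[0.12,0,0.2],[0.12,0,0.2]], rot=[[0,0,0],[0,0,0],[0,0,0],[0,0,0],[0,0,0]])

```text
clock: 10.6
eef_pos: [677.6, -36.3, 40.6]
tcp_rot: [-3.141, -1.047, 0.083]
contact_force: [0.1, -0.5, -2.1]
opening: 0.621
grasp_force: 43.2
```

```bash
python3 - <<'E'
from h import *
to(O-4*xd+np.array([0,0,47])+19*aF,RF)
f=optics.grab_frame("side"); i=f["color"][130:280,170:310,::-1]; cv2.imwrite("pics/ins.png",np.clip(1.5*cv2.resize(i,None,fx=4,fy=4,interpolation=2),0,255).astype(np.uint8))
E
```

```text
now [677.649 -36.305  40.56 ] q [-0.163  0.75   2.275  2.876  0.933 -1.535] t 10.6 F [ 0.087 -0.522 -2.133]
dp [ 0.107 -0.005  0.338] rot [ 0.008  0.004 -0.007] | mm 14.161306607519803 deg 0.06442990638716714
```

View pics/ins.png

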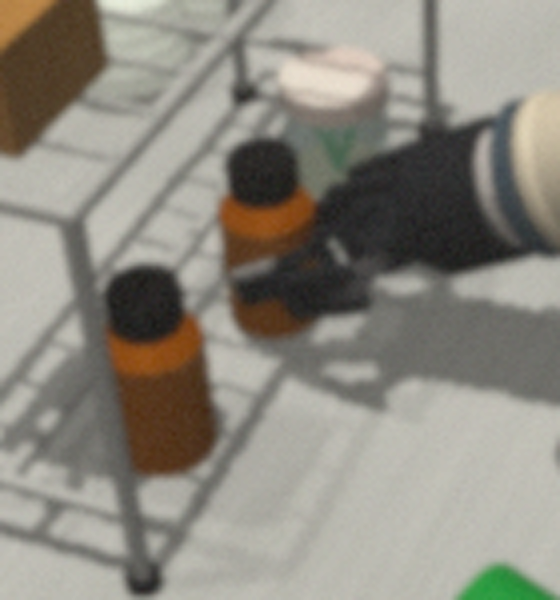

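The bottle stands between its neighbours (crop ≈ (265,240)), upright and clear of both. I'll creep forward to the rail.

Call:
play_rows(dp=[[0.02,0,0.05],[0.04,0,0.1],[0.06,0,0.15],[0.08,0,0.2],[0.08,0,0.2]], rot=[[0,0,0],[0,0,0],[0,0,0],[0,0,0],[0,0,0]])

```text
clock: 11.07
eef_pos: [687.5, -35.5, 39.9]
tcp_rot: [3.141, -1.048, 0.084]
contact_force: [0.4, -0.9, -2.6]
opening: 0.617
grasp_force: 43.2
```

Call:
play_rows(dp=[[0.012,0,0.022],[0.025,0,0.043],[0.025,0,0.043]], rot=[[0,0,0],[0,0,0],[0,0,0]])

```text
clock: 11.32
eef_pos: [689.1, -35.3, 39.9]
tcp_rot: [3.141, -1.048, 0.084]
contact_force: [-0.7, -0.5, -2.6]
opening: 0.619
grasp_force: 43.2
```

```bash
python3 - <<'E'
from h import *
to(O-4*xd+np.array([0,0,47])+19*aF,RF)
E
```

```text
now [689.088 -35.329  39.855] q [-0.156  0.753  2.252  2.879  0.916 -1.53 ] t 11.32 F [-0.663 -0.522 -2.556]
dp [-0.022 -0.005  0.08 ] rot [ 0.007 -0.009 -0.003] | mm 3.3291664827075937 deg 0.06948247573961139
```

Call:
play_rows(dp=[[0.012,0,0.022],[0.019,0,0.033],[0.019,0,0.033]], rot=[[0,0,0],[0,0,0],[0,0,0]])

```text
clock: 11.57
eef_pos: [690.5, -35.3, 39.8]
tcp_rot: [3.142, -1.048, 0.084]
contact_force: [-0.3, 1.0, -2.2]
opening: 0.616
grasp_force: 43.2
```

Call:
play_rows(dp=[[0.012,0,0.022],[0.012,0,0.022],[0.012,0,0.022]], rot=[[0,0,0],[0,0,0],[0,0,0]])

```text
clock: 11.82
eef_pos: [691.4, -35.1, 39.7]
tcp_rot: [3.141, -1.048, 0.084]
contact_force: [-0.6, -0.1, -1.7]
opening: 0.62
grasp_force: 43.2
```

Call:
play_rows(dp=[[0.012,0,0.022],[0.012,0,0.022],[0.012,0,0.022]], rot=[[0,0,0],[0,0,0],[0,0,0]])

```text
clock: 12.07
eef_pos: [691.7, -35.1, 39.4]
tcp_rot: [-3.141, -1.047, 0.083]
contact_force: [-4.4, -0.1, 0.3]
opening: 0.616
grasp_force: 44.0
```

The rail contact shows as about 4 N at the spot predicted from the images. I'll ease off 0.5 mm and lower.

Call:
play_rows(dp=[[-0.006,0,-0.011],[-0.03,0,0.002],[-0.06,0,0.02],[-0.093,0,0.039],[-0.093,0,0.039]], rot=[[0,0,0],[0,0,0],[0,0,0],[0,0,0],[0,0,0]])

```text
clock: 12.48
eef_pos: [691.6, -35.1, 35.2]
tcp_rot: [-3.141, -1.047, 0.084]
contact_force: [-2.9, -0.2, -2.3]
opening: 0.62
grasp_force: 43.5
```

Call:
play_rows(dp=[[-0.022,0,0.012],[-0.022,0,0.012],[-0.022,0,0.012]], rot=[[0,0,0],[0,0,0],[0,0,0]])

```text
clock: 12.73
eef_pos: [691.7, -35.1, 34.8]
tcp_rot: [-3.141, -1.048, 0.084]
contact_force: [-5.7, -0.2, 1.0]
opening: 0.617
grasp_force: 44.0
```

Call:
play_rows(dp=[[-0.022,0,0.012],[-0.022,0,0.012],[-0.022,0,0.012]], rot=[[0,0,0],[0,0,0],[0,0,0]])

```text
clock: 12.98
eef_pos: [691.8, -35.1, 34.8]
tcp_rot: [-3.141, -1.05, 0.084]
contact_force: [-10.7, -0.9, 9.3]
opening: 0.617
grasp_force: 44.8
```

Call:
play_rows(dp=[[0.015,0,-0.012],[0.02,0,-0.018],[0.02,0,-0.018]], rot=[[0,0,0],[0,0,0],[0,0,0]], grip_force=20)

```text
clock: 13.23
eef_pos: [691.6, -35.1, 34.8]
tcp_rot: [3.141, -1.048, 0.084]
contact_force: [-5.0, -0.6, 1.7]
opening: 0.618
grasp_force: 43.5
```

Call:
play_rows(dp=[[0,0,0],[0,0,0],[0,0,0],[0,0,0]], rot=[[0,0,0],[0,0,0],[0,0,0],[0,0,0]], fingers=0.68)

```text
clock: 13.57
eef_pos: [692.1, -35.2, 35.0]
tcp_rot: [3.141, -1.049, 0.084]
contact_force: [0.8, 0.2, -0.3]
opening: 0.679
grasp_force: 0.0
```

Call:
play_rows(dp=[[0,0,0],[0,0,0],[0,0,0],[0,0,0]], rot=[[0,0,0],[0,0,0],[0,0,0],[0,0,0]], fingers=0.85)

```text
clock: 13.9
eef_pos: [691.7, -35.1, 34.8]
tcp_rot: [3.141, -1.048, 0.084]
contact_force: [-0.1, 0.0, 0.9]
opening: 0.853
grasp_force: 0.0
```

```bash
python3 - <<'E'
from h import *
to(O-4*xd+np.array([0,0,47])+19*aF,RF)
f=optics.grab_frame("side"); i=f["color"][130:280,170:310,::-1]; cv2.imwrite("pics/rel.png",np.clip(1.5*cv2.resize(i,None,fx=4,fy=4,interpolation=2),0,255).astype(np.uint8))
E
```

```text
now [691.686 -35.143  34.786] q [-0.154  0.766  2.245  2.882  0.921 -1.532] t 13.9 F [-0.123  0.03   0.87 ]
dp [ 0.056 -0.006 -0.039] rot [ 0.007 -0.008 -0.004] | mm 2.7355192746594374 deg 0.06717017606413847
```

View pics/rel.png

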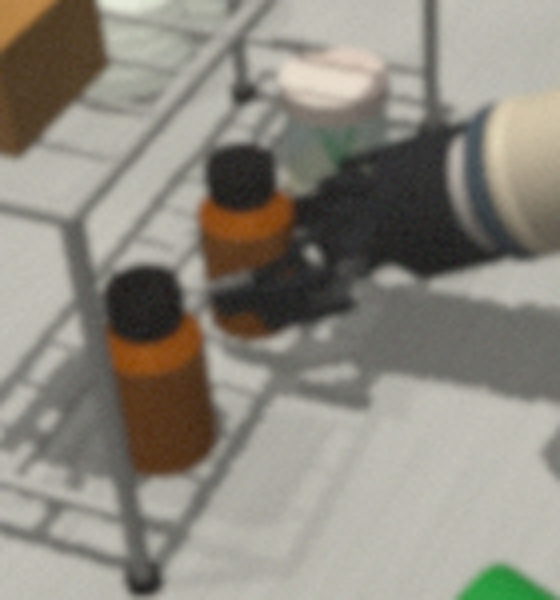

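Released: the bottle stands upright beside its neighbour (crop ≈ (245,240)), with no force on the gripper. Now withdrawing.

Call:
play_rows(dp=[[-0.05,0,-0.1],[-0.2,0,-0.35],[-0.45,0,-0.8],[-0.7,0,-1.3],[-1.0,0,-1.85]], rot=[[0,0,0],[0,0,0],[0,0,0],[0,0,0],[0,0,0]])

```text
clock: 14.37
eef_pos: [606.5, -42.0, 37.6]
tcp_rot: [3.141, -1.048, 0.084]
contact_force: [0.5, 0.4, 0.3]
opening: 0.848
grasp_force: 0.0
```

Call:
play_rows(dp=[[-0.2,0,-0.5],[-0.4,0,-1.1],[-0.5,0,-1.6],[-0.5,0,-1.8],[-0.5,0,-1.8]], rot=[[0,0,0],[0,0,0],[0,0,0],[0,0,0],[0,0,0]])

```text
clock: 14.78
eef_pos: [533.7, -48.4, 55.8]
tcp_rot: [-3.14, -1.046, 0.081]
contact_force: [-0.8, 0.3, -0.1]
opening: 0.849
grasp_force: 0.0
```

```bash
python3 - <<'E'
from h import *
print(telemetry.sense()["eef_pos"])
S=optics.grab_frame("side");T=optics.grab_frame("top")
out=[]
for f in(T,S):
    x0,y0=(proj(f,O+[0,0,54])-[45,50]).astype(int); k=4
    cr=np.clip(1.5*cv2.resize(f["color"][y0:y0+100,x0:x0+90,::-1],None,fx=k,fy=k,interpolation=2),0,255).astype(np.uint8)
    for zz,rr in((0,27),(75,27),(108,19)):
        pts=np.array([(proj(f,O+[rr*np.cos(t),rr*np.sin(t),zz])-[x0,y0])*k+k/2 for t in np.linspace(0,6.28,60)]).astype(int); cv2.polylines(cr,[pts],True,(255,255,0),1)
    out.append(cr)
cv2.imwrite("pics/end.png",np.hstack(out))
E
```

```text
[533.708 -48.406  55.752]
```

View pics/end.png

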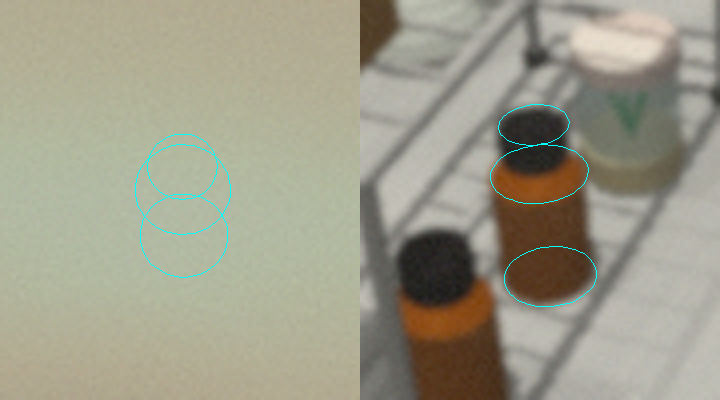

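The side crop shows the bottle standing upright within 1 px of the seated outline (cap 533,125; base 550,280), and both neighbours are undisturbed. The arm still hides the top view, but the force reading had already confirmed contact with the rail. Handing in.

```bash
python3 -c "
from rig import r
print(r.sign_off())"
```

```text
the job is handed in; nothing more can be done
None
```

The fallen bottle is standing upright in the empty place against the stop rail, released and handed in at about 15 s; the side view and rail contact force agree, the top view was blocked by the arm, and `sign_off` gave no verdict.

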